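# Prime and bleed the bench oiler with its bayonet cap

## Robot

A 6-joint arm with a two-finger parallel gripper is mounted at the origin on a cart in front of the work surface, level with it; the furniture and walls round the work are solid. World frame = base frame: x ahead of the robot, y to its left, z up, the work surface at z = 0. Lengths are in m, angles in rad, forces in N, time in s.
With the tool pointing down it reaches from about 0.325 to 0.775 m from the base axis. Payload 5.5 kg.
Tool frame: the origin (TCP) lies between the finger pads, 19 mm behind the fingertips; this is the grasp point; z points along the fingers, y is the line along which they close (so a half turn about z gives the same grasp; the last joint's range is limited). The gripper opens to 88 mm and grips with 3 to 60 N. Pads are 20 mm wide; open, the fingers measure 115 mm over their backs; the gripper's body (75 mm by 178 mm) begins 61 mm behind the grasp point.
Start: joints at [1.266, 0.091, 1.231, -0, 1.82, -0.057], TCP at [0.147, 0.582, 0.241] pointing down, gripper open.
Joint ranges: [-2.87, 2.87], [-0.86, 2.18], [0.17, 2.46], [-1.51, 4.65], [0.06, 2.69], [-2.65, 2.65]. Speed limits (rad/s): [2.57, 2.57, 3.01, 3.14, 3.14, 3.14].

## Interface

Orientations are given as a unit quaternion [x, y, z, w].
In Python, from bench import arm gives the robot as it stands.
- The arm moves only by the tool step_arm, never from a script. Its argument "series" is a list that holds one entry, the list of rows, each a list of 5 numbers: the shift along the tool's x, y, z in normalised numbers (1 is 600 mm), then the turn about the tool's z in parts of the range, where 1.0 means pi rad, then the finger opening in mm, from 0 to 87.8. In form: [[[tx, ty, tz, turn, jaw], ...]]. A call has 1 to 5 rows; each row is the pose to reach, as a shift and turn from the pose commanded when the call began, along the tool's axes at that moment; what a row does not reach only later rows make up. A row lasts 1/8 s, in which the tool goes at most 62.5 mm and 10.7 degrees, less where a joint would pass 70% of its speed; a pose out of reach is approached as far as the arm can. A call with a gripper value outside its range is refused whole. The fingers move at their own pace and stop on an object; "grip_force" is the grip in N (left out, the last holds). Time passes only in rows, so rows that repeat a pose let the fingers close. It gives the time, the measured TCP pose, the force, the opening and the grip force at its end, in the units of the state.
- arm.read_state(): the state, without advancing time (a new reading comes with each control period).
- arm.capture(name): name is "scene" or "top" or "wrist"; returns a dict with "img" (480x640x3 uint8, red, green, blue), "z_map" (480x640 float32, m along the optical axis (not along the pixel's ray), 0 where there is no reading), "vfov" (degrees; the focal length in pixels is half the picture's height over the tangent of half this angle, whatever the lens; pixels are square), "cx", "cy" (the principal point, pixels), "dist_coeffs" ([k1, k2, p1, p2, k3] as OpenCV has them; the pictures are not rectified), "view" (4x4, takes a point from world to camera coordinates). Camera axes: x right, y down, z forward; pixel columns grow to the right and rows downward; lengths in m; the calibration is good to about 2 mm. A picture is of the moment at which its call begins.
- arm.sign_off(): hands the job in; it is judged then, once.
The state is a dict: "clock": time; "joints": joint angles; "qvel": joint speeds; "tau": joint torques, N m; "ee_pos": TCP position; "tool_rot": TCP orientation; "wrist_force": force on the tool from outside, world axes, zero at the start; "moment": the same for the moment, N m; "grip_width": finger opening in m; "finger_force": force on a finger pad.
Only numpy, scipy, OpenCV 4.12 (cv2) and the standard library are available. Lean on these libraries where they do the work, as an engineer would, in place of code of your own. Each camera call takes 0.05 s, during which the arm holds its last target. There are 200 camera calls.

## Task

The bench oiler has just been topped up. Lower its bayonet cap into the filler neck with the lugs in the two slots, press it straight down to the stop and keep it pressed there, not yet turned, for about two seconds while the sprung priming piston under it makes its slow stroke; then, still pressing, turn the cap clockwise until its grip bar points at the red bleed marks, about half way to the lock, and never let it go on to the black lock marks. Finish while holding the cap there, gripped and pressed in; leave the oil bottle, the yellow screwdriver and the black spool where they stand.

Things in the scene. Friction and masses are not known exactly. Their poses are not given: they have to be found in the camera images.
- cap: loose bayonet cap, 110 g, standing on its plug; origin: centre of the plug's underside, z up. Steel plug 34 mm across, foot chamfered 4 mm. Black disc 57 mm across from 22.5 to 31.5 mm above the origin; on it a black grip bar with a white line on top, 50 mm long (x), 14 mm thick (y), to 62.5 mm. The bar lies over the lugs; the cap is the same after a half turn.
- cap_grip (a point): where to grip the bar of the cap across its thickness from above: on the cap's axis, 54 mm above the cap's origin (a TCP here leaves the fingertips 3 to 4 mm above the disc)
- cap_lug (a point): centre line of one of the cap's two round steel lugs, 6 mm thick, which stick out of the plug along its +x and -x to 24 mm from the axis; this point is 21 mm along +x and 9 mm above the cap's origin
- neck: filler neck fixed on the oiler; origin: centre of the rim, 94 mm above the table, z up. Pale metal ring 76 mm across; in it a steel flange with a round hole 38 mm wide and two slots 10.8 mm wide, along the neck's +x and -x, reaching 26 mm from the axis, with white marks on the rim. The cap goes in with its x along the neck's x, either way round; a cam and the spring drive it out if let go.
- neck_stop (a point): 17.5 mm below the rim on the neck's axis: where the cap's origin is when its lugs stand on the ledges, the stop (disc still 5 mm above the rim). Pressing takes 10 to 20 N, less when slow. Only there can the cap be turned, clockwise seen from above; from about 15 deg on it is off the ledges and may sink up to 3 mm more.
- piston_head (a point): top of the brass head of the sprung priming piston, seen in the neck, 9.5 mm below the rim at rest; the plug meets it and pushes it down. It moves with the head.
- primer (a joint): stroke of the priming piston in m: 0 at rest; it follows the pressed cap slowly, as oil is pushed out (time constant about 0.5 s), to about 0.006 with the cap at its stop; 0.005 is a full stroke
- vent_mark: two red bleed marks facing each other across the neck's rim, 30 to 37 mm from its axis; origin: centre of the rim; the x axis runs through both marks, 36 deg clockwise of the slots. The cap's x must end along it, either way round.
- lock_mark: two black lock marks on the rim; origin: centre of the rim; the x axis runs through both, 71 deg clockwise of the slots. From about 60 deg on the lugs click up into their lock notches.
- oiler: fixed bench oiler: green tank with a dark grey top, 92 (x) by 120 mm (y), top 70 mm above the table, on a dark base plate 112 by 140 mm; brass outlet reaching 74 mm from the centre on the front (-x); the neck stands in the middle of the top, its x along the oiler's y. Origin: centre of the underside.
- oil_bottle: white oil bottle with a red spout, 46 mm across, 128 mm tall, beside the oiler; origin: centre of its underside. Bystander.
- screwdriver_yellow: yellow screwdriver, 120 mm long, lying along its y axis; origin: its middle, on the table. Bystander.
- spool_black: black thread spool, 35 mm across, 55 mm tall, standing beside the oiler; origin: centre of its underside. Bystander.

How it is judged:
By the outcome, as a careful person would: the job done as asked, in the order asked, and still so for the second after the job is handed in, while the arm keeps its last pose, push and grip.
It also fails if it takes over 42 s, if anything falls off the work surface, if the arm or the gripper's body presses on something with over 40 N, if the wrist force passes 120 N, or if a joint passes its speed limit or range.

## Working session

There is one attempt and no reset: what is moved stays moved. The work goes in short steps, Python scripts to look and compute and a tool call to move; the robot and the scene stay as the last step left them, time stands still between calls to the robot, and variables do not carry over. Pictures are saved under pics/ and viewed, at most 10 in all, crops included, and the job is handed in when it is done.

Besides the shell and the picture viewer there is one more tool, called as name([rows], argument=value, ...), one row to a line, values as JSON. step_arm: Moves the arm, as the interface text tells. Its arguments: {"type":"object","properties":{"series":{"type":"array"},"grip_force":{"type":"number"}},"required":["series"]}

```bash
mkdir -p pics; ls
python3 - <<'E'
from bench import arm
import cv2,pickle
d={}
for n in ("scene","top"):
    c=arm.capture(n); d[n]=c
    cv2.imwrite(f"pics/{n}0.png",cv2.cvtColor(c["img"],cv2.COLOR_RGB2BGR))
    print(n,c["vfov"],c["cx"],c["cy"],c["dist_coeffs"],c["view"])
pickle.dump(d,open("d0.pkl","wb"))
print(arm.read_state())
E
```

```text
pics
scene 44.45756703848772 319.5946833842225 236.94290634217774 [-0.06970982  0.          0.          0.          0.        ] [[ 0.84839784 -0.5293531  -0.00253067 -0.59044813]
 [-0.2080518  -0.32904249 -0.92111101  0.06534904]
 [ 0.48676027  0.7819951  -0.3892918   0.93417349]
 [ 0.          0.          0.          1.        ]]
top 48.3901130654761 316.4438195849483 239.188975753341 [0.01956293 0.         0.         0.         0.        ] [[ 0.02449575 -0.99891838 -0.03952253 -0.33073017]
 [-0.98505945 -0.01737695 -0.17133568  0.48453335]
 [ 0.17046358  0.04312904 -0.98441965  0.87210222]
 [ 0.          0.          0.          1.        ]]
{'clock': 0.1, 'joints': array([ 1.26630746e+00,  9.17738971e-02,  1.23180226e+00, -3.19208261e-05,
        1.81980159e+00, -5.67054340e-02]), 'qvel': array([ 1.41948478e-03, -1.91607316e-04, -5.03792851e-03,  2.03813321e-05,
       -1.02082752e-03, -1.85997335e-03]), 'tau': array([ 1.91711850e-03, -4.47859848e+01, -4.07568491e+01,  7.00527197e-02,
        2.85028643e-02, -1.17051845e-04]), 'ee_pos': array([0.14709395, 0.58143494, 0.24030494]), 'tool_rot': array([ 1.23578859e-01,  9.92334353e-01, -8.80809597e-04, -1.45096508e-04]), 'wrist_force': array([ 0.00788274, -0.20480891, -0.02390018]), 'moment': array([ 0.04355967, -0.04880791,  0.0041974 ]), 'finger_force': 0.0, 'grip_width': 0.08787926599190372}
```

View pics/top0.png

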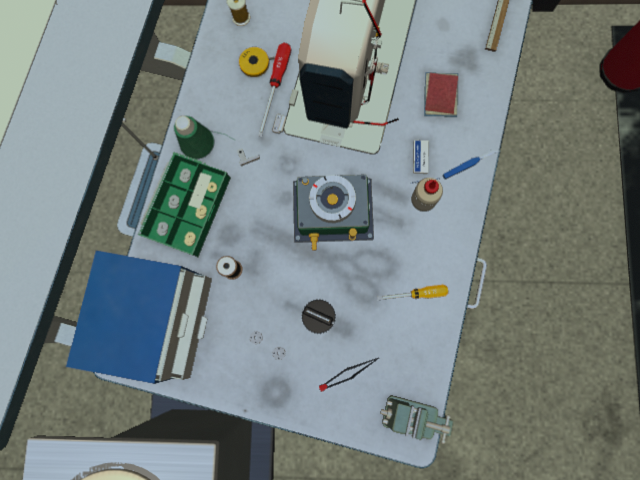

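View pics/scene0.png

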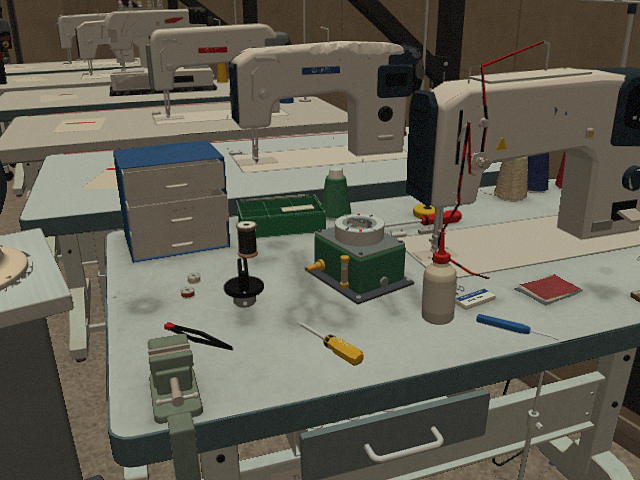

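The top view shows the oiler's neck at about (333,199), the cap at (319,316) with its bar nearly horizontal, the bottle at (427,193), and the sewing machine head behind the oiler. The scene view agrees: cap at (244,285), neck at (360,228). Now I'll measure.

```bash
cat > h.py <<'E'
import numpy as np,cv2
def K(c):
    f=240/np.tan(np.radians(c["vfov"]/2)); return np.array([[f,0,c["cx"]],[0,f,c["cy"]],[0,0,1.]])
def ray(c,px):
    u=cv2.undistortPoints(np.array(px,float).reshape(-1,1,2),K(c),np.array(c["dist_coeffs"])).reshape(-1,2)
    V=np.array(c["view"]);R=V[:3,:3];t=V[:3,3]
    return -R.T@t,np.c_[u,np.ones(len(u))]@R
def plane(c,px,z):
    o,d=ray(c,px); return o+d*((z-o[2])/d[:,2])[:,None]
def cloud(c):
    v,u=np.mgrid[:480,:640]; o,d=ray(c,np.c_[u.ravel(),v.ravel()])
    return (o+d*c["z_map"].reshape(-1,1)).reshape(480,640,3)
def proj(c,P):
    V=np.array(c["view"]);r,_=cv2.Rodrigues(V[:3,:3])
    return cv2.projectPoints(np.array(P,float).reshape(-1,1,3),r,V[:3,3],K(c),np.array(c["dist_coeffs"]))[0].reshape(-1,2)
E
python3 - <<'E'
import pickle,cv2,numpy as np
from h import *
d=pickle.load(open("d0.pkl","rb")); c=d["top"]; P=cloud(c); z=P[...,2]
for n,(u,v) in dict(neck=(333,199),bot=(429,186),spool=(228,266),sewhead=(335,95),table=(270,200),cap=(319,316)).items(): print(n,P[v,u])
im=c["img"].astype(int); hsv=cv2.cvtColor(c["img"],cv2.COLOR_RGB2HSV)
def blobs(m,box,name,zz,amin=4):
    x0,y0,x1,y1=box; mm=np.zeros_like(m,np.uint8); mm[y0:y1,x0:x1]=m[y0:y1,x0:x1]
    n,l,s,ce=cv2.connectedComponentsWithStats(mm)
    for i in range(1,n):
        if s[i,4]>=amin: print(name,s[i,4],ce[i].round(1),plane(c,ce[i],zz)[0].round(4))
nb=(300,168,366,230)
red=(im[...,0]>130)&(im[...,1]<100); blobs(red,nb,"red",.094)
brass=(hsv[...,1]>120)&(hsv[...,0]>12)&(hsv[...,0]<30)&(im[...,0]>120);blobs(brass,nb,"brass",.0845)
for n,m,box,zz in (("ring",im.min(2)>150,nb,.094),("disc",im.max(2)<95,(295,293,345,338),.0315)):
    mm=np.zeros(m.shape,np.uint8);x0,y0,x1,y1=box;mm[y0:y1,x0:x1]=m[y0:y1,x0:x1]
    cs=max(cv2.findContours(mm,0,2)[0],key=cv2.contourArea)
    hull=cv2.convexHull(cs).reshape(-1,2); w=plane(c,hull,zz)[:,:2]
    print(n,cv2.minEnclosingCircle(w.astype(np.float32)),cv2.fitEllipse(hull))
bar=im.min(2)>140; blobs(bar,(303,300,337,332),"bar",.0625)
def big(x0,y0,x1,y1,s,nm): cv2.imwrite(nm,cv2.resize(cv2.cvtColor(c["img"][y0:y1,x0:x1],cv2.COLOR_RGB2BGR),None,fx=s,fy=s,interpolation=cv2.INTER_CUBIC))
big(285,165,385,340-100,8,"pics/neckbig.png")
big(290,290,350,345,10,"pics/capbig.png")
E
```

```text
neck [ 0.54916993 -0.34789447  0.08612877]
bot [ 0.56921972 -0.50011873  0.09940121]
spool [ 0.44065572 -0.17519761  0.05221551]
sewhead [ 0.66543476 -0.34966272  0.22145107]
table [ 0.56678599 -0.23407541  0.00245053]
cap [ 0.36158981 -0.32882081  0.06300993]
red 9 [314.4 185.1] [ 0.5698 -0.3176  0.094 ]
red 7 [349.3 208. ] [ 0.5328 -0.3743  0.094 ]
brass 11 [305.5 182.8] [ 0.5761 -0.3023  0.0845]
brass 89 [332.1 198.7] [ 0.55   -0.3464  0.0845]
brass 5 [352. 229.] [ 0.5005 -0.3793  0.0845]
ring ((0.5622422695159912, -0.3377280831336975), 0.05118829011917114) ((327.982421875, 189.1368865966797), (48.34873962402344, 63.65069580078125), 148.6857147216797)
disc ((0.3625415563583374, -0.3264530897140503), 0.02814343385398388) ((318.1885681152344, 316.0565185546875), (33.24393081665039, 33.58469009399414), 138.22047424316406)
bar 25 [305.2 301.6] [ 0.384  -0.3059  0.0625]
bar 59 [333.5 304. ] [ 0.3813 -0.3517  0.0625]
bar 21 [304.5 329.1] [ 0.3403 -0.3061  0.0625]
```

View pics/neckbig.png

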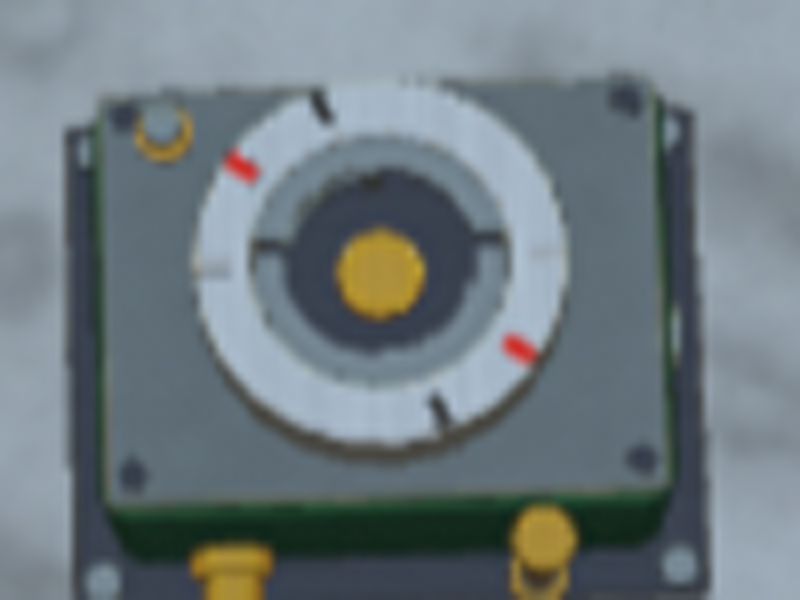

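View pics/capbig.png

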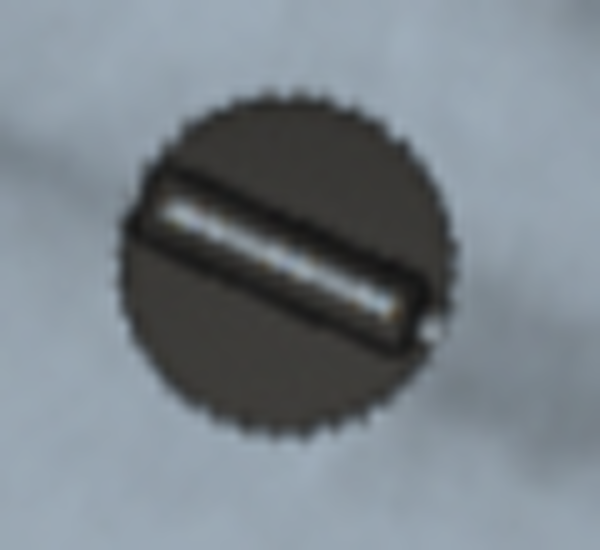

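The neck crop shows red marks at about (315,185.5) and (350,208.5), black marks at (325,178) and (340,216), and slots left and right, close to world y. The cap crop shows the white line from (306.5,310.7) to (329.5,320.8). Next, refined poses, clearances and moves.

```bash
cat > meas.py <<'E'
import pickle,cv2,numpy as np
from h import *
d=pickle.load(open("d0.pkl","rb")); c=d["top"]; P=cloud(c)
im=c["img"].astype(int)
def wc(m,box,zz,area=4):
    x0,y0,x1,y1=box; mm=np.zeros(m.shape,np.uint8); mm[y0:y1,x0:x1]=m[y0:y1,x0:x1]
    n,l,s,ce=cv2.connectedComponentsWithStats(mm,connectivity=8)
    return [(s[i,4],ce[i].round(1),plane(c,ce[i],zz)[0].round(4)[:2]) for i in range(1,n) if s[i,4]>=area]
# black marks on bright ring
print("black",wc(im.max(2)<120,(320,174,331,182),.094,2),wc(im.max(2)<120,(336,211,345,220),.094,2))
# ring outer edge: radial search for bright->dark
ctr=np.array([.551,-.346]);pts=[]
g=cv2.cvtColor(c["img"],cv2.COLOR_RGB2GRAY).astype(np.float32)
for a in np.arange(0,2*np.pi,.05):
    r=np.arange(.032,.046,.0003)
    q=proj(c,np.c_[ctr[0]+r*np.cos(a),ctr[1]+r*np.sin(a),np.full(len(r),.094)]).astype(np.float32)
    v=cv2.remap(g,q[:,0].reshape(1,-1),q[:,1].reshape(1,-1),cv2.INTER_LINEAR)[0]
    gr=np.gradient(v); i=gr[3:-3].argmin()+3
    if gr[i]<-3: pts.append(ctr+r[i]*np.array([np.cos(a),np.sin(a)]))
pts=np.array(pts)
for _ in range(4):
    A=np.c_[2*pts,np.ones(len(pts))]; s=np.linalg.lstsq(A,(pts**2).sum(1),rcond=None)[0]
    R=np.sqrt(s[2]+s[0]**2+s[1]**2); e=np.hypot(*(pts-s[:2]).T)-R; pts=pts[abs(e)<max(.0008,1.5*e.std())]
print("ring",s[:2],R,len(pts),e.std())
# cap line
m=np.zeros((480,640),np.uint8); m[306:326,303:333]=(im.min(2)>85)[306:326,303:333]
n,l,st,ce=cv2.connectedComponentsWithStats(m)
for i in range(1,n):
    if st[i,4]<8: continue
    ys,xs=np.where(l==i); w=plane(c,np.c_[xs,ys],.0625)[:,:2]
    mu=w.mean(0);ev=np.linalg.svd(w-mu)[2][0]; print("line",st[i],mu,(np.ptp((w-mu)@ev)),np.degrees(np.arctan2(ev[1],ev[0]))%180)
# obstacles
for zz in (.13,.19,.22,.26):
    k=(P[...,2]>zz)&(abs(P[...,1]+.346)<.14)&(P[...,0]>.3)&(P[...,0]<.8)
    if k.any(): print(zz,P[k].min(0),P[k].max(0))
E
python3 meas.py
```

```text
black [(np.int32(6), array([324.5, 177.5]), array([ 0.5827, -0.3336]))] [(np.int32(16), array([341.4, 217.6]), array([ 0.5169, -0.3619]))]
ring [ 0.55020648 -0.34638665] 0.0373712624897246 104 0.0003370878653397622
line [306 310  24  12  57] [ 0.36275307 -0.32630614] 0.03959027431959271 67.0408410289967
0.13 [ 0.33673398 -0.42774439  0.13002018] [ 0.79991693 -0.29780594  0.92846112]
0.19 [ 0.33673398 -0.41282735  0.19002262] [ 0.79991693 -0.29780594  0.92846112]
0.22 [ 0.33673398 -0.41282735  0.22008311] [ 0.79991693 -0.29780594  0.92846112]
0.26 [ 0.33673398 -0.41008669  0.26001658] [ 0.7839115  -0.30151398  0.92846112]
```

Run:
```python
import pickle,numpy as np
from h import *
d=pickle.load(open("d0.pkl","rb"))
for n in d:
    c=d[n];P=cloud(c);P[c["z_map"]==0]=np.nan
    print(n)
    for y0 in np.arange(-.6,.75,.1):
        r=[]
        for x0 in np.arange(.1,.85,.1):
            k=(P[...,0]>=x0)&(P[...,0]<x0+.1)&(P[...,1]>=y0)&(P[...,1]<y0+.1)
            r.append(round(float(np.nanmax(P[...,2][k])),2) if k.sum()>3 else -1)
        print(round(y0,1),r)
    k=(abs(P[...,1]+.346)<.16)&(P[...,0]>.55)&(P[...,0]<.8)
    for zz in (.13,.18,.22,.3):
        kk=k&(P[...,2]>zz)
        if kk.any(): print(zz,np.nanmin(P[kk],0),np.nanmax(P[kk],0))
c=d["top"];print(plane(c,[(318.5,195.5),(346,194.5)],.088))
```

```text
scene
-0.6 [0.05, 0.06, 0.02, 0.02, 0.13, 0.01, 0.01, 0.01]
-0.5 [0.07, 0.06, 0.02, 0.02, 0.1, 0.24, 0.29, 0.3]
-0.4 [0.0, 0.01, 0.07, 0.06, 0.1, 0.28, 0.33, 0.35]
-0.3 [0.0, 0.01, 0.03, 0.01, 0.07, 0.24, 0.03, 0.03]
-0.2 [0.0, 0.17, 0.17, 0.17, 0.05, 0.1, 0.01, 0.02]
-0.1 [0.17, 0.17, 0.17, 0.17, 0.05, 0.1, 0.0, 0.0]
-0.0 [0.16, 0.17, 0.17, 0.17, 0.0, 0.0, 0.0, 0.0]
0.1 [0.0, 0.0, 0.0, -0.75, 0.0, 0.0, 0.01, 0.0]
0.2 [0.0, 0.0, 0.0, -0.75, 0.0, 0.24, 0.3, 0.3]
0.3 [0.0, 0.0, 0.0, -1, -1, 0.29, 0.29, 0.3]
0.4 [0.31, 0.0, 0.01, -1, -1, 0.12, 0.02, 0.0]
0.5 [0.4, 0.01, 0.0, -1, -1, 0.0, 0.0, 0.0]
0.6 [0.35, 0.34, 0.01, 0.01, -1, 0.0, 0.0, -1]
0.7 [-0.75, 0.0, 0.0, 0.0, 0.01, 0.01, 0.0, 0.0]
0.13 [ 0.65880108 -0.42988364  0.13002134] [ 0.79999377 -0.29948959  0.3322023 ]
0.18 [ 0.65880108 -0.4298615   0.18002425] [ 0.79999377 -0.29948959  0.3322023 ]
0.22 [ 0.65880108 -0.41729736  0.22003011] [ 0.79999377 -0.29948959  0.3322023 ]
0.3 [ 0.73427627 -0.39539586  0.30002529] [ 0.7991444  -0.34147315  0.3322023 ]
top
-0.6 [0.05, 0.05, 0.02, 0.02, 0.13, 0.01, 0.01, 0.01]
-0.5 [0.07, 0.07, 0.0
[... 344 characters left out ...]
.01]
0.2 [0.0, 0.01, 0.01, 0.01, 0.01, 0.01, 0.01, 0.01]
0.3 [-0.75, -1, -0.6, -1, -0.74, -0.63, -0.64, 0.0]
0.4 [-0.74, -0.55, -0.55, -0.75, -0.75, -0.75, -0.75, -0.75]
0.5 [-0.75, -0.75, -0.68, -0.75, -0.75, -1, -1, -1]
0.6 [-0.75, -1, -1, -1, -1, -1, -1, -1]
0.7 [-1, -1, -1, -1, -1, -1, -1, -1]
0.13 [ 0.56852311 -0.50403027  0.13002018] [ 0.79991693 -0.29780594  0.32286072]
0.18 [ 0.65920219 -0.42716731  0.18007971] [ 0.79991693 -0.29780594  0.32286072]
0.22 [ 0.65997599 -0.41282735  0.22008311] [ 0.79991693 -0.29780594  0.32286072]
0.3 [ 0.73481035 -0.39472101  0.3001579 ] [ 0.74730206 -0.35492023  0.32286072]
[[ 0.55419024 -0.32431666  0.088     ]
 [ 0.55648598 -0.36879782  0.088     ]]
```

The manual's scale: shifts go in shares of 600 mm and turns go in shares of pi rad. Converting my numbers, -250 mm is -0.4167, -165 mm is -0.275, 0.9 rad is 0.2865.

step_arm([
  [[-0.0833,-0.055,-0.0167,0.0573,87],[-0.1667,-0.11,-0.0333,0.1146,87],[-0.25,-0.165,-0.05,0.1719,87],[-0.3333,-0.22,-0.05,0.2292,87],[-0.4167,-0.275,-0.05,0.2865,87]],
])

```text
clock: 0.72
ee_pos: [0.35, 0.3588, 0.2711]
tool_rot: [0.545, 0.838, -0.0, 0.0]
wrist_force: [0.2, 0.8, -0.2]
grip_width: 0.0868
finger_force: 0.0
```

To row units: -308 mm is -0.5133, -246 mm is -0.41, 0.824 rad is 0.2623.

step_arm([
  [[-0.1033,-0.0067,0,0.0525,87],[-0.205,-0.0133,0,0.105,87],[-0.3083,-0.02,0,0.1576,87],[-0.41,-0.025,0,0.2101,87],[-0.5133,-0.03,0,0.2623,87]],
])

```text
clock: 1.35
ee_pos: [0.4593, 0.0702, 0.2711]
tool_rot: [0.835, 0.55, 0.0, -0.0]
wrist_force: [0.8, 0.3, 0.3]
grip_width: 0.087
finger_force: 0.0
```

To row units: -300 mm is -0.5, -240 mm is -0.4.

step_arm([
  [[-0.1,0.0167,0,0,87],[-0.2,0.0333,0,0,87],[-0.3,0.05,0,0,87],[-0.4,0.0667,0,0,87],[-0.5,0.085,0,0,87]],
])

```text
clock: 1.98
ee_pos: [0.388, -0.2257, 0.2711]
tool_rot: [0.834, 0.552, 0.0, 0.0]
wrist_force: [1.0, 0.1, 0.4]
grip_width: 0.0869
finger_force: 0.0
```

To row units: -102 mm is -0.17, 70 mm is 0.1167.

step_arm([
  [[-0.085,0.015,0.05,0,87],[-0.17,0.0283,0.1,0,87],[-0.17,0.0283,0.1167,0,87],[-0.17,0.0283,0.1167,0,87]],
])

```text
clock: 2.48
ee_pos: [0.3645, -0.3238, 0.2003]
tool_rot: [0.834, 0.552, 0.0, -0.001]
wrist_force: [0.3, -0.3, 0.4]
grip_width: 0.0868
finger_force: 0.0
```

Run:
```python
from bench import arm
import cv2,pickle
c=arm.capture("wrist"); s=arm.read_state()
pickle.dump((c,s),open("w1.pkl","wb"))
cv2.imwrite("pics/w1.png",cv2.cvtColor(c["img"],cv2.COLOR_RGB2BGR))
print(s["ee_pos"],s["tool_rot"],s["joints"],c["vfov"],c["dist_coeffs"],c["view"])
```

```text
[ 0.3650948  -0.32369292  0.20164604] [ 8.33563414e-01  5.52423734e-01  2.06347592e-04 -1.03701263e-04] [-7.95403272e-01 -2.16290450e-01  1.59558698e+00  4.52740798e-04
  1.76242178e+00 -3.95059028e-01] 69.25421816287039 [-0.00948708  0.          0.          0.          0.        ] [[ 0.92011223 -0.3916395  -0.00346259 -0.46074294]
 [-0.37590152 -0.88555079  0.27294294 -0.1718356 ]
 [-0.10996153 -0.24983654 -0.96202399  0.31014357]
 [ 0.          0.          0.          1.        ]]
```

View pics/w1.png

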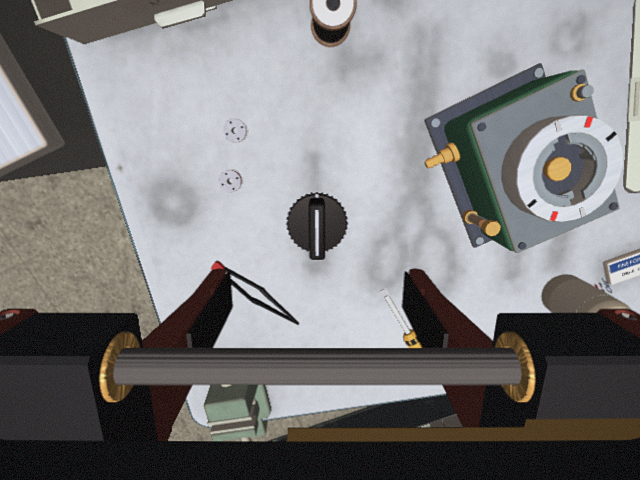

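The wrist view shows the cap at (318,225), its white line vertical at x≈317 and aligned with the tool, with the neck in view at (563,168). I'll measure both from here.

```bash
cat > wm.py <<'E'
import sys,pickle,cv2,numpy as np
from h import *
def comps(c,m,box,zz,amin=4):
    x0,y0,x1,y1=box; mm=np.zeros(m.shape,np.uint8); mm[y0:y1,x0:x1]=m[y0:y1,x0:x1]
    n,l,s,ce=cv2.connectedComponentsWithStats(mm); out=[]
    for i in range(1,n):
        if s[i,4]<amin: continue
        ys,xs=np.where(l==i); w=plane(c,np.c_[xs,ys],zz)[:,:2]; mu=w.mean(0); ev=np.linalg.svd(w-mu)[2][0]
        out.append((int(s[i,4]),ce[i].round(1),mu.round(4),round(float(np.ptp((w-mu)@ev)),4),round(float(np.degrees(np.arctan2(ev[1],ev[0]))%180),2)))
    return out
E
python3 - <<'E'
from wm import *
c,s=pickle.load(open("w1.pkl","rb")); im=c["img"].astype(int)
for r in comps(c,im.min(2)>110,(305,200,330,262),.0625): print("line",r)
m=np.zeros((480,640),np.uint8);m[185:265,280:355]=(im.max(2)<75)[185:265,280:355]
k=max(cv2.findContours(m,0,2)[0],key=cv2.contourArea); print("disc",cv2.minEnclosingCircle(plane(c,k.reshape(-1,2),.0315)[:,:2].astype(np.float32)))
red=(im[...,0]>140)&(im[...,1]<90)
R=comps(c,red,(500,105,630,230),.094);print(R)
a,b=R[0][2],R[1][2];v=a-b;print("neck",(a+b)/2,np.linalg.norm(v),np.degrees(np.arctan2(v[1],v[0]))%180)
print("tooly",np.degrees(np.arctan2(s["tool_rot"][1]**2-s["tool_rot"][0]**2,2*s["tool_rot"][0]*s["tool_rot"][1])))
d=np.array([.3627,-.3263])-s["ee_pos"][:2]; x,y=s["tool_rot"][:2]; print("tool shift",d@[x*x-y*y,2*x*y],d@[2*x*y,y*y-x*x])
E
```

```text
line (180, array([316.5, 232. ]), array([ 0.3618, -0.3262]), 0.0392, 67.16)
line (140, array([317.5, 256.9]), array([ 0.3539, -0.3467]), 0.0209, 159.03)
disc ((0.3603374660015106, -0.32919153571128845), 0.03212795406579971)
[(51, array([588.1, 121.4]), array([ 0.5678, -0.3185]), 0.0066, 53.43), (40, array([553.6, 215.6]), array([ 0.5311, -0.3748]), 0.0065, 51.97)]
neck [ 0.54945 -0.34665] 0.06720550572683757 56.90107719615035
tooly -22.933096700575337
tool shift -0.0033341678787310604 -0.0011896460341361565
```

To row units: 147 mm is 0.245, -3.4 mm is -0.0057.

step_arm([
  [[-0.0057,-0.0023,0.0833,0,60],[-0.0057,-0.0023,0.1667,0,50],[-0.0057,-0.0023,0.2167,0,50],[-0.0057,-0.0023,0.245,0,50],[-0.0057,-0.0023,0.245,0,50]],
], grip_force=10)

```text
clock: 3.15
ee_pos: [0.3626, -0.3263, 0.0545]
tool_rot: [0.833, 0.553, 0.0, -0.0]
wrist_force: [0.2, 0.3, 0.8]
grip_width: 0.0502
finger_force: 0.0
```

step_arm([
  [[0,0,0,0,10],[0,0,0,0,10],[0,0,0,0,10],[0,0,0,0,10],[0,0,0,0,10]],
], grip_force=15)

```text
clock: 3.78
ee_pos: [0.3623, -0.3273, 0.0547]
tool_rot: [0.834, 0.552, 0.0, 0.0]
wrist_force: [-0.4, -0.2, 1.3]
grip_width: 0.014
finger_force: 15.0
```

step_arm([
  [[0,0,0,0,5],[0,0,0,0,5],[0,0,0,0,5]],
], grip_force=58)

```text
clock: 4.15
ee_pos: [0.3623, -0.3273, 0.0547]
tool_rot: [0.834, 0.552, 0.0, 0.0]
wrist_force: [-1.2, -0.2, 3.8]
grip_width: 0.0135
finger_force: 58.0
```

To row units: -130 mm is -0.2167, 100 mm is 0.1667, -0.25 rad is -0.0796.

step_arm([
  [[0,0,-0.0667,0,5],[0,0,-0.15,0,5],[0,0,-0.2167,0,5],[0.025,0.0833,-0.2167,-0.0382,5],[0.05,0.1667,-0.2167,-0.0796,5]],
])

```text
clock: 4.78
ee_pos: [0.467, -0.3388, 0.1848]
tool_rot: [0.757, 0.653, 0.0, 0.001]
wrist_force: [-0.1, -0.6, -0.5]
grip_width: 0.0136
finger_force: 58.0
```

Run:
```python
from bench import arm
import numpy as np
s=arm.read_state();x,y=s["tool_rot"][:2]
X=np.array([x*x-y*y,2*x*y]);Y=np.array([2*x*y,y*y-x*x])
d=np.array([.5502,-.3465])-s["ee_pos"][:2]
print(s["ee_pos"],np.degrees(np.arctan2(Y[1],Y[0])),d@X,d@Y,s["finger_force"],s["grip_width"],s["wrist_force"])
```

```text
[ 0.46704025 -0.33881824  0.18481208] -8.474123103372762 0.004656751546390328 0.0833838335031356 57.99248278141022 0.013578028157761676 [-0.117847   -0.62548696 -0.46882731]
```

To row units: 83.3 mm is 0.1388, 40 mm is 0.0667, -0.2 rad is -0.0637.

step_arm([
  [[0.0033,0.0667,0,-0.0318,5],[0.0077,0.1388,0,-0.0637,5],[0.0077,0.1388,0.0167,-0.0637,5],[0.0077,0.1388,0.0333,-0.0637,5],[0.0077,0.1388,0.0333,-0.0637,5]],
])

```text
clock: 5.4
ee_pos: [0.5475, -0.3462, 0.1629]
tool_rot: [0.69, 0.724, -0.0, -0.001]
wrist_force: [0.4, -0.2, -0.5]
grip_width: 0.0137
finger_force: 58.0
```

Run:
```python
from bench import arm
from wm import *
c=arm.capture("wrist"); s=arm.read_state(); t=arm.capture("top"); sc=arm.capture("scene")
pickle.dump((c,s,t,sc),open("w2.pkl","wb"))
a=cv2.resize(c["img"][60:340,170:470],None,fx=1.33,fy=1.33)
p=proj(sc,[[.55,-.3465,.1]])[0].astype(int); b=cv2.resize(sc["img"][p[1]-62:p[1]+62,p[0]-66:p[0]+66],None,fx=3,fy=3,interpolation=cv2.INTER_CUBIC)
h=min(len(a),len(b)); o=np.hstack([a[:h],b[:h]]); print(o.shape,p)
cv2.imwrite("pics/w2.png",cv2.cvtColor(o,cv2.COLOR_RGB2BGR))
x,y=s["tool_rot"][:2];print(s["ee_pos"],np.degrees(np.arctan2(y*y-x*x,2*x*y)))
im=c["img"].astype(int)
red=(im[...,0]>140)&(im[...,1]<90)
for r in comps(c,red,(0,0,640,330),.094): print(r)
```

```text
(372, 795, 3) [358 219]
[ 0.54774918 -0.3464466   0.16403661] 2.7335576998751256
(178, array([621.8, 103.2]), array([ 0.7175, -0.2447]), 0.0118, 72.7)
(187, array([634.3, 112.9]), array([ 0.7263, -0.2495]), 0.0151, 90.43)
(46, array([353.4, 216.2]), array([ 0.5678, -0.3186]), 0.0061, 57.74)
(39, array([506., 249.]), array([ 0.6675, -0.3355]), 0.0082, 69.94)
(77, array([492.9, 277. ]), array([ 0.6627, -0.3552]), 0.0131, 84.22)
(106, array([482.9, 311.3]), array([ 0.6605, -0.3803]), 0.0204, 89.67)
(11, array([ 14.9, 311.4]), array([ 0.3415, -0.3961]), 0.0048, 174.94)
(12, array([619.5, 311.2]), array([ 0.7538, -0.376 ]), 0.0055, 6.23)
```

View pics/w2.png

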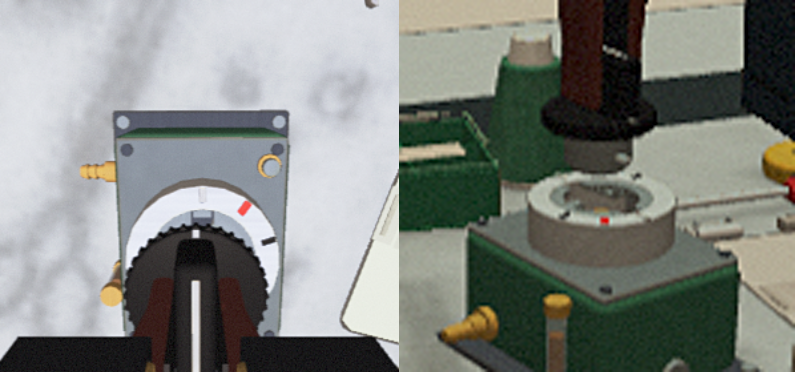

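The left half shows the held cap over the neck, with the bar line at x≈196 against slot and white mark at x≈202, so the cap sits slightly toward −x. The right half shows the cap level above the hole. I'll quantify that.

Run:
```python
from wm import *
from bench import arm
c,s,t,sc=pickle.load(open("w2.pkl","rb")); im=c["img"].astype(int); 
for i in range(3): print(arm.read_state()["ee_pos"])
z=s["ee_pos"][2]
for r in comps(c,im.min(2)>120,(305,255,330,335),z+.0085,10): print("line",r)
# disc edge: fit circle to dark/bright border via known radius
m=(im.max(2)<70).astype(np.uint8); m[:225]=0;m[290:]=0;m[:,:255]=0;m[:,380:]=0
k=max(cv2.findContours(m,0,1)[0],key=cv2.contourArea).reshape(-1,2)
h=cv2.convexHull(k).reshape(-1,2); h=h[(h[:,1]<285)]
w=plane(c,h,z-.0225)[:,:2]
from scipy.optimize import least_squares
f=least_squares(lambda p:np.hypot(*(w-p).T)-.0283,[.55,-.346],loss="soft_l1",f_scale=.0005); print("disc",f.x,len(w),abs(f.fun).mean())
# slot (dark recess below white mark) & white mark
sub=c["img"][195:235,300:350].mean(2).astype(int)
for v in (200,205,216,219,222,225): print(v,im[v,305:345].mean(1).astype(int))
print(plane(c,[(322.4,205)],.094),plane(c,[(322.4,222)],.088))
```

```text
[ 0.54832756 -0.34671832  0.16535988]
[ 0.54832756 -0.34671832  0.16535988]
[ 0.54832756 -0.34671832  0.16535988]
line (384, array([316.5, 302.5]), array([ 0.5461, -0.3394]), 0.0294, 92.65)
disc [ 0.54610444 -0.34325417] 22 0.0004495263845464906
200 [101 103 101  93 100 107 111 119 135 137 144 160 194 207 209 226 241 245
 238 229 217 192 177 174 154 137 128 121 117 107 100  98  94  95 101 102
 102 101  96  91]
205 [235 235 236 237 234 236 236 235 235 236 236 236 236 238 207 209 226 223
 225 222 228 236 236 234 235 235 235 233 236 235 234 235 234 236 234 235
 237 237 240 241]
216 [237 237 237 239 237 237 238 238 239 238 239 239 241 238 238 238 238 240
 239 238 239 239 239 240 241 240 239 240 238 238 236 240 238 237 239 238
 237 239 238 236]
219 [237 235 234 231 219 195 183 175 143 105 146 181 179 179 182 180 181 183
 180 177 179 179 179 153 113 112 165 186 171 177 213 232 236 236 235 236
 232 232 236 235]
222 [174 177 185 183 182 175 182 181 144 100 160 190 190 190 191 192 187 190
 190 188 192 190 192 166 117 115 171 184 183 179 177 178 176 175 177 183
 183 212 231 236]
225 [182 180 180 183 177 181 180 181 148 100  96  93 100  96  98  99  92  92
  93  90  92  92  92  92 101 126 168 183 183 180 179 181 181 177 176 181
 177 176 177 174]
[[ 0.54814516 -0.31245559  0.094     ]] [[ 0.54884136 -0.3247439   0.088     ]]
```

To row units: 17 mm is 0.0283, 2.6 mm is 0.0043, -0.003 rad is -0.001.

step_arm([
  [[0,0.0043,0,-0.001,5],[0,0.0043,0.01,-0.001,5],[0,0.0043,0.02,-0.001,5],[0,0.0043,0.0283,-0.001,5],[0,0.0043,0.0283,-0.001,5]],
])

```text
clock: 6.18
ee_pos: [0.5513, -0.3461, 0.1463]
tool_rot: [0.688, 0.725, -0.0, -0.001]
wrist_force: [0.6, -0.3, -1.5]
grip_width: 0.0134
finger_force: 58.0
```

To row units: 6 mm is 0.01, 4 mm is 0.0067.

step_arm([
  [[0,0,0.0033,0,5],[0,0,0.0067,0,5],[0,0,0.01,0,5],[0,0,0.01,0,5]],
])

```text
clock: 6.68
ee_pos: [0.5515, -0.3463, 0.1411]
tool_rot: [0.688, 0.725, -0.0, -0.0]
wrist_force: [0.3, -0.4, -1.2]
grip_width: 0.0141
finger_force: 58.0
```

To row units: 6 mm is 0.01, 5 mm is 0.0083.

step_arm([
  [[0,0,0.0025,0,5],[0,0,0.005,0,5],[0,0,0.0067,0,5],[0,0,0.0083,0,5],[0,0,0.01,0,5]],
])

```text
clock: 7.3
ee_pos: [0.5518, -0.3465, 0.1364]
tool_rot: [0.688, 0.725, 0.0, 0.001]
wrist_force: [-0.5, 0.9, 6.5]
grip_width: 0.0133
finger_force: 58.0
```

step_arm([
  [[0,0,0.0017,0,5],[0,0,0.0033,0,5],[0,0,0.005,0,5],[0,0,0.0067,0,5],[0,0,0.0083,0,5]],
])

```text
clock: 7.92
ee_pos: [0.5519, -0.3467, 0.1326]
tool_rot: [0.688, 0.725, 0.0, 0.001]
wrist_force: [-2.6, 2.0, 10.1]
grip_width: 0.0139
finger_force: 58.0
```

To row units: 3 mm is 0.005, 2 mm is 0.0033.

step_arm([
  [[0,-0.0008,0.0017,0,5],[0,-0.0008,0.0033,0,5],[0,-0.0008,0.005,0,5],[0,-0.0008,0.005,0,5]],
])

```text
clock: 8.43
ee_pos: [0.5519, -0.3467, 0.1309]
tool_rot: [0.688, 0.725, 0.0, 0.002]
wrist_force: [-2.9, 2.0, 12.8]
grip_width: 0.0138
finger_force: 58.0
```

To row units: 3 mm is 0.005, 2 mm is 0.0033.

step_arm([
  [[0,0,0.0017,0,5],[0,0,0.0033,0,5],[0,0,0.005,0,5],[0,0,0.005,0,5],[0,0,0.005,0,5]],
])

```text
clock: 9.05
ee_pos: [0.552, -0.347, 0.1305]
tool_rot: [0.688, 0.725, 0.0, 0.003]
wrist_force: [-6.0, 3.5, 21.2]
grip_width: 0.0141
finger_force: 58.0
```

Run:
```python
from bench import arm
from wm import *
z=[]
for n in range(1):
    sc=arm.capture("scene"); s=arm.read_state(); print(s["ee_pos"],s["wrist_force"],s["moment"])
pickle.dump((sc,s),open("s3.pkl","wb"))
p=proj(sc,[[.55,-.3465,.11]])[0].astype(int); print(p)
b=cv2.resize(sc["img"][p[1]-45:p[1]+45,p[0]-60:p[0]+60],None,fx=6,fy=6,interpolation=cv2.INTER_CUBIC)
cv2.imwrite("pics/s3.png",cv2.cvtColor(b,cv2.COLOR_RGB2BGR))
```

```text
[ 0.55198936 -0.34703979  0.13052822] [-5.35827507  3.07239527 21.13231787] [0.64020809 1.18125462 0.01083706]
[358 212]
```

View pics/s3.png

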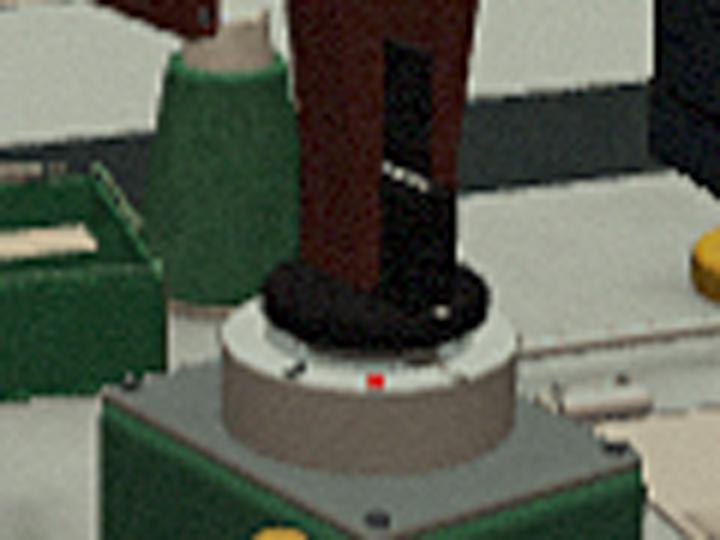

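The cap is at the stop: z is 0.1305 as expected, and the force jumped to 21 N with almost no travel. The picture shows the disc just clear of the rim. Now I'll hold there, easing the side load.

To row units: -0.7 mm is -0.0012, 0.5 mm is 0.0008.

step_arm([
  [[0.0007,-0.0012,0.0008,0,5],[0.0007,-0.0012,0.0008,0,5],[0.0007,-0.0012,0.0008,0,5],[0.0007,-0.0012,0.0008,0,5],[0.0007,-0.0012,0.0008,0,5]],
])

```text
clock: 9.72
ee_pos: [0.5518, -0.347, 0.1305]
tool_rot: [0.688, 0.725, 0.001, 0.004]
wrist_force: [-3.5, 2.1, 21.8]
grip_width: 0.0134
finger_force: 58.0
```

step_arm([
  [[0,0,0,0,5],[0,0,0,0,5],[0,0,0,0,5],[0,0,0,0,5],[0,0,0,0,5]],
])

```text
clock: 10.35
ee_pos: [0.5519, -0.347, 0.1305]
tool_rot: [0.688, 0.725, 0.001, 0.004]
wrist_force: [-3.4, 2.3, 22.2]
grip_width: 0.0135
finger_force: 58.0
```

step_arm([
  [[0,0,0,0,5],[0,0,0,0,5],[0,0,0,0,5],[0,0,0,0,5],[0,0,0,0,5]],
])

```text
clock: 10.98
ee_pos: [0.5518, -0.347, 0.1305]
tool_rot: [0.688, 0.725, 0.001, 0.004]
wrist_force: [-4.3, 3.2, 21.1]
grip_width: 0.0136
finger_force: 58.0
```

step_arm([
  [[0,0,0,0,5],[0,0,0,0,5],[0,0,0,0,5],[0,0,0,0,5]],
])

```text
clock: 11.48
ee_pos: [0.5518, -0.347, 0.1305]
tool_rot: [0.688, 0.725, 0.001, 0.004]
wrist_force: [-3.3, 2.3, 22.3]
grip_width: 0.0136
finger_force: 58.0
```

To row units: 0.3 rad is 0.0955.

step_arm([
  [[0,0,0,0.0191,5],[0,0,0,0.0382,5],[0,0,0,0.0573,5],[0,0,0,0.0764,5],[0,0,0,0.0955,5]],
])

```text
clock: 12.1
ee_pos: [0.5515, -0.3475, 0.1285]
tool_rot: [0.79, 0.613, 0.001, 0.004]
wrist_force: [-0.5, 0.0, 18.9]
grip_width: 0.0139
finger_force: 58.0
```

To row units: 0.325 rad is 0.1035.

step_arm([
  [[0,0,0,0.0255,5],[0,0,0,0.0509,5],[0,0,0,0.0764,5],[0,0,0,0.1035,5],[0,0,0,0.1035,5]],
])

```text
clock: 12.72
ee_pos: [0.5514, -0.347, 0.127]
tool_rot: [0.878, 0.478, 0.001, 0.003]
wrist_force: [0.1, -0.1, 11.0]
grip_width: 0.0139
finger_force: 58.0
```

Run:
```python
from bench import arm
from wm import *
c=arm.capture("wrist"); s=arm.read_state(); sc=arm.capture("scene")
pickle.dump((c,s,sc),open("w4.pkl","wb"))
x,y=s["tool_rot"][:2];print(s["ee_pos"],np.degrees(np.arctan2(y*y-x*x,2*x*y))+90,s["wrist_force"],s["moment"],s["joints"])
im=c["img"].astype(int); z=s["ee_pos"][2]
for r in comps(c,im.min(2)>120,(300,225,335,335),z+.0085,20): print("line",r)
for r in comps(c,(im[...,0]>140)&(im[...,1]<90),(240,150,420,335),.094): print("red",r)
p=proj(sc,[[.55,-.3465,.11]])[0].astype(int)
a=cv2.resize(c["img"][100:340,190:450],None,fx=1.5,fy=1.5); b=cv2.resize(sc["img"][p[1]-45:p[1]+45,p[0]-50:p[0]+50],None,fx=4,fy=4,interpolation=cv2.INTER_CUBIC)
cv2.imwrite("pics/w4.png",cv2.cvtColor(np.hstack([a,b]),cv2.COLOR_RGB2BGR))
```

```text
[ 0.55142192 -0.34697709  0.12697208] 57.14909142214087 [-0.12607914 -0.2671481  10.30902685] [-0.1348824   0.13775416  0.00273934] [-6.13712770e-01  2.31076204e-01  1.27803380e+00 -2.77391302e-04
  1.62680824e+00 -4.03725675e-02]
line (162, array([317. , 227.1]), array([ 0.5722, -0.3136]), 0.0137, 147.22)
line (34, array([316.6, 235.5]), array([ 0.5702, -0.3165]), 0.0021, 57.88)
line (384, array([316.5, 302.5]), array([ 0.5538, -0.3416]), 0.0297, 57.03)
red (63, array([314.5, 219. ]), array([ 0.5677, -0.3185]), 0.006, 58.78)
```

View pics/w4.png

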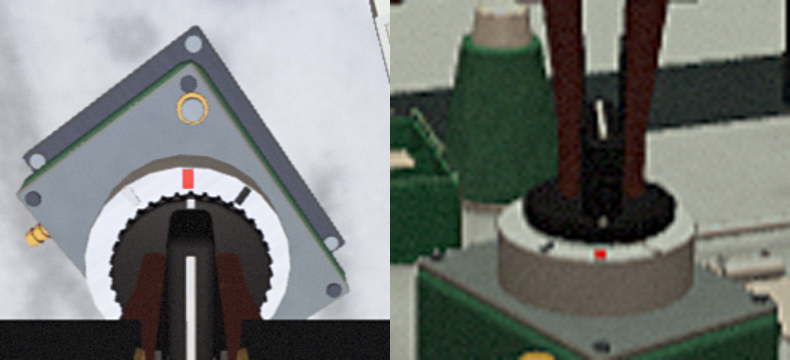

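The grip bar points at the red mark: 57.0° against 56.9° measured for the mark. The cap is pressed in and still gripped. I'll add a little press margin, then hand in.

To row units: 1 mm is 0.0017.

step_arm([
  [[0,0,0.0017,0,5],[0,0,0.0017,0,5],[0,0,0.0017,0,5],[0,0,0.0017,0,5]],
])

```text
clock: 13.32
ee_pos: [0.5514, -0.347, 0.1262]
tool_rot: [0.878, 0.478, 0.001, 0.003]
wrist_force: [-0.6, -1.3, 11.5]
grip_width: 0.0138
finger_force: 58.0
```

Run:
```python
from bench import arm
s=arm.read_state();print(s["ee_pos"],s["tool_rot"],s["wrist_force"],s["finger_force"])
print(arm.sign_off())
```

```text
[ 0.55144743 -0.34697338  0.12624469] [0.87814529 0.47838496 0.00119403 0.00269128] [-0.55306861 -1.27004908 11.50162179] 57.9971319437027
the job is handed in; nothing more can be done
None
```

The job is handed in at about 13 s: the cap went to its stop, was pressed there unturned for about 2.5 s, then turned clockwise to the red bleed marks (within about 0.5°), where it is still gripped and pressed with about 11 N; the piston's stroke was not measured.

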